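# Open a sample well: lift its recessed hatch and slide it aside

## Task

Open the storage well whose hatch has the straight bar handle: lift that hatch straight up off its seat until it clears the recess but stays down between the two side rails, then slide it along the rails and leave it lying flat and centred on the deck in the middle of the box. Leave the hatch with the round knob shut.

Things in the scene. Friction and masses are not known exactly. Their poses are not given: they have to be found in the camera images.
- well_box: Fixed white steel box, 190 (x) x 460 (y) mm. Origin: centre of its underside, on the table; z up; long axis y runs roughly sideways before the robot. Square wells at y = +150 and -150 mm, each shut by a hatch in a recess 136 mm long in y, seat 68 mm above the table. Middle deck and end walls are 80 mm high.
- deck_mid (a point): Centre of the flat closed deck between the wells, on its top: 80 mm above the table, 12 mm above the hatch seats; axes as the box's. Deck: y -82 to +82 mm. Beside it two rails 10 mm wide run the whole length of the box along y, inner faces at x = +-70 mm, tops 25 mm above the deck: the open-topped channel in which the hatches slide.
- bar_hatch: Hatch to open, over either well: loose grey plate 130 x 130 x 10 mm, 0.25-0.45 kg, 3 mm play in y, 5 mm to each rail. Origin: centre of its underside (68 mm above the table when seated), z up, axes parallel to the box's. On its centre a black bar handle along x: 84 mm long, 14 wide (y), 14 tall, mid-height 40 mm above the origin; posts at both ends, gap under the bar 23 mm high.
- knob_hatch: The other hatch, to be left alone: the same grey plate 130 x 130 x 10 mm seated in the other well, but with a round black knob 36 mm in diameter on its centre, knob top 46 mm above the origin. Origin: centre of the plate's underside.

How it is judged (in metres and radians):
On the way, in this order (a step that is already met when the one before it is completed fails the run):
1. the bar-handled hatch is lifted off its seat, clear of the recess (underside above the deck level), while still over its own well (within 25 mm along the rails) and level within 10 degrees (z of bar_hatch in the frame of well_box above 0.0805 m and angle between bar_hatch's own z axis and vertical below 0.175 rad and (y of bar_hatch in the frame of well_box above 0.125 m or y of bar_hatch in the frame of well_box below -0.125 m)), for 0.1 s.
2. the hatch has been slid along the rails to over the middle deck (centre within 60 mm of the deck's centre), still between the rails (y of bar_hatch in the frame of well_box between -0.06 and 0.06 m and z of bar_hatch in the frame of well_box below 0.105 m and x of bar_hatch in the frame of well_box between -0.02 and 0.02 m), for 0.1 s.
At the end, for the whole second after the job is handed in: The bar-handled hatch lies at rest, flat (within 3.4 degrees) on the middle deck between the rails, its centre within 25 mm of the deck's centre along the rails and turned less than 10 degrees; the knob hatch is still seated in its well, moved less than 12 mm (y of bar_hatch in the frame of well_box between -0.025 and 0.025 m and x of bar_hatch in the frame of well_box between -0.012 and 0.012 m and z of bar_hatch in the frame of well_box between 0.076 and 0.083 m and angle between bar_hatch's own z axis and vertical below 0.06 rad and angle between the y axis of bar_hatch and the y axis of well_box, either way round below 0.175 rad and linear speed of bar_hatch below 0.01 m/s and z of knob_hatch in the frame of well_box below 0.072 m and distance of knob_hatch from where it was at the start of the episode below 0.012 m); the robot touches nothing.
It fails at once if the bar-handled hatch is lifted out of its channel (its underside more than 2 mm above the rail tops, that is raised more than 39 mm from its seat) (z of bar_hatch in the frame of well_box above 0.107 m).
It fails at once if the knob hatch is lifted off its seat or shifted by more than 15 mm (distance of knob_hatch from where it was at the start of the episode above 0.015 m or z of knob_hatch in the frame of well_box above 0.08 m).
It also fails if it takes over 38 s, if anything falls off the work surface, if the arm or the gripper's body presses on something with over 40 N, if the wrist force passes 120 N, or if a joint passes its speed limit or range.

## Robot

A 6-joint arm with a two-finger parallel gripper is mounted at the origin on the work surface. World frame = base frame: x ahead of the robot, y to its left, z up, the work surface at z = 0. Lengths are in mm, angles in rad, forces in N, time in s.
With the tool pointing down it reaches from about 350 to 950 mm from the base axis. Payload 17.4 kg.
Tool frame: the origin (TCP) lies midway between the tips of the shut fingers; the grasp point (between the pads) lies 19 mm behind it (bot.grip_depth is the distance from the TCP to the grasp point, in mm); z points along the fingers, y is the line along which they close (so a half turn about z gives the same grasp; the last joint's range is limited). The gripper opens to 93 mm and grips with 3 to 60 N. Pads are 15 mm wide; open, the fingers measure 128 mm over their backs; the gripper's body (75 mm by 188 mm) begins 65 mm behind the grasp point.
Start: joints at [-1.184, 0.116, 1.442, -0, 1.584, -0.038], TCP at [278.185, -615.017, 218.646] pointing down, gripper open.
Joint ranges: [-2.83, 2.83], [-0.83, 2.19], [0.07, 2.5], [-1.14, 4.28], [0.01, 3], [-2.97, 2.97]. Speed limits (rad/s): [1.89, 1.89, 2.22, 3.14, 3.14, 3.14].

## Interface

Orientations are given as a 3x3 rotation matrix whose columns are the frame's x, y, z axes.
In Python, from cell import bot, imaging, workorder gives the robot as it stands.
- The arm moves only by the tool step_arm, never from a script. Its argument "moves" is a list of rows, each a list of 5 numbers: the opening, from 0 (shut) to 1 (fully open), then the shift along the tool's x, y, z in mm, then the turn about the tool's z in degrees. In form: [[grip, tx, ty, tz, twist], ...]. A call has 1 to 12 rows; each row is the pose to reach, as a shift and turn from the pose commanded when the call began, along the tool's axes at that moment; what a row does not reach only later rows make up. A row lasts 1/8 s, in which the tool goes at most 62.5 mm and 10.7 degrees, less where a joint would pass 70% of its speed; a pose out of reach is approached as far as the arm can. A call with a gripper value outside its range is refused whole. The fingers move at their own pace and stop on an object; "newtons" is the grip in N (left out, the last holds). Time passes only in rows, so rows that repeat a pose let the fingers close. It gives the time, the measured TCP pose, the force, the opening and the grip force at its end, in the units of the state.
- bot.sense(): the state, without advancing time (a new reading comes with each control period).
- imaging.get_image(name): name is "scene" or "top" or "wrist"; returns a dict with "pixels" (400x640x3 uint8, red, green, blue), "range_z" (400x640 float32, mm along the optical axis (not along the pixel's ray), 0 where there is no reading), "camera_matrix" (3x3 intrinsics, pixels), "D" ([k1, k2, p1, p2, k3] as OpenCV has them; the pictures are not rectified), "xyz" and "orientation" of the camera in the world. Camera axes: x right, y down, z forward; pixel columns grow to the right and rows downward; lengths in mm; the calibration is good to about 2 mm. A picture is of the moment at which its call begins.
- workorder.finish_job(): hands the job in; it is judged then, once.
The state is a dict: "time": time; "joint_positions": joint angles; "qd": joint speeds; "joint_torque": joint torques, N m; "eef_pos": TCP position; "orientation": TCP orientation; "contact_force": force on the tool from outside, world axes, zero at the start; "moment": the same for the moment, N m; "opening": finger opening in mm; "grip_force": force on a finger pad.
Only numpy, scipy, OpenCV 4.12 (cv2) and the standard library are available. Lean on these libraries where they do the work, as an engineer would, in place of code of your own. Each camera call takes 0.05 s, during which the arm holds its last target. There are 200 camera calls.

## Working session

There is one attempt and no reset: what is moved stays moved. The work goes in short steps, Python scripts to look and compute and a tool call to move; the robot and the scene stay as the last step left them, time stands still between calls to the robot, and variables do not carry over. Pictures are saved under pics/ and viewed, at most 10 in all, crops included, and the job is handed in when it is done.

Besides the shell and the picture viewer there is one more tool, called after ">>>" as name([rows], argument=value, ...), one row to a line, values as JSON. step_arm: Moves the arm, as the interface text tells. Its arguments: {"type":"object","properties":{"moves":{"type":"array","items":{"type":"array","items":{"type":"number"}}},"newtons":{"type":"number"}},"required":["moves"]}

```bash
mkdir -p pics; python3 - <<'E'
from cell import bot, imaging
import cv2,numpy as np
for n in("top","scene"):
    d=imaging.get_image(n); cv2.imwrite(f"pics/{n}1.png",d["pixels"][:,:,::-1]); np.savez(f"{n}1.npz",**d)
    print(n,d["xyz"],d["orientation"],d["camera_matrix"],d["D"])
s=bot.sense();print(s["time"],s["eef_pos"],s["orientation"],s["opening"],s["contact_force"])
E
```

```text
top [524.12190414  19.24032193 905.30956418] [[-0.02572509 -0.99884777  0.04051363]
 [-0.99946574  0.0248814  -0.02119338]
 [ 0.02016093 -0.04103719 -0.9989542 ]] [[459.51799324   0.         319.57609475]
 [  0.         459.51799324 204.24479317]
 [  0.           0.           1.        ]] [-0.06807067  0.          0.          0.          0.        ]
scene [899.78903212 151.84942196 611.59758173] [[-0.39231323  0.77262433 -0.49914124]
 [ 0.91973848  0.3217703  -0.22482215]
 [-0.01309423 -0.54728011 -0.83684707]] [[446.03614137   0.         315.22722249]
 [  0.         446.03614137 202.47423705]
 [  0.           0.           1.        ]] [-0.11448655  0.          0.          0.          0.        ]
0.1 [ 278.12222943 -614.84470748  217.95320935] [[ 9.11129036e-01  4.12121000e-01 -4.00501901e-04]
 [ 4.12121193e-01 -9.11128518e-01  9.73066571e-04]
 [ 3.61124652e-05 -1.05164453e-03 -9.99999446e-01]] 92.79830196883498 [-0.58371572 -0.06129256 -0.19924124]
```

View pics/top1.png

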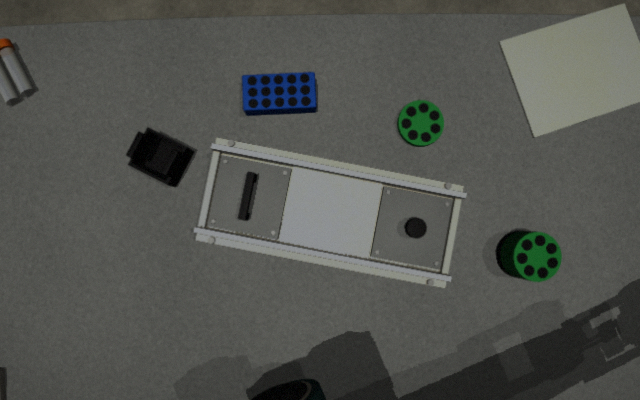

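The top view shows the bar handle at about (248,196), the knob at (416,228), and the white deck between them, centred near (332,212).

```bash
cat > h.py <<'E'
import cv2,numpy as np
def ray(d,px,h):
    p=cv2.undistortPoints(np.float32(px).reshape(-1,1,2),d["camera_matrix"],d["D"]).reshape(-1,2)
    r=np.c_[p,np.ones(len(p))]@d["orientation"].T
    return d["xyz"]+r*((h-d["xyz"][2])/r[:,2])[:,None]
def blob(mask,seed):
    n,l,st,c=cv2.connectedComponentsWithStats(mask.astype(np.uint8))
    i=min((k for k in range(1,n) if st[k,4]>40),key=lambda k:np.hypot(*(c[k]-seed)))
    m=(l==i).astype(np.uint8)
    k=max(cv2.findContours(m,cv2.RETR_EXTERNAL,cv2.CHAIN_APPROX_NONE)[0],key=cv2.contourArea)
    return k.reshape(-1,2),st[i]
E
python3 - <<'E'
from h import *
d=np.load("top1.npz");g=d["pixels"].max(2)
def rect(m,seed,h):
    k,st=blob(m,seed);w=ray(d,k,h)[:,:2]
    r=cv2.minAreaRect(w.astype(np.float32));print(st,np.round(r[0],1),np.round(r[1],1),r[2],np.round(cv2.boxPoints(r)).tolist());return np.array(r[0])
b=rect(g<45,(248,196),115)
k=rect(g<45,(416,228),114)
m=rect(g>150,(332,212),80)
v=b-k;print("mid b,k",(b+k)/2,"dist",np.hypot(*v),"ydir deg",np.degrees(np.arctan2(v[1],v[0])))
z=d["range_z"];print(z[196,248],z[228,416],z[212,332],g[212,332],g[196,248])
E
```

```text
[238 172  20  48 481] [574.  125.7] [19.9 82.4] 77.63597106933594 [[532.0, 125.0], [612.0, 107.0], [616.0, 127.0], [536.0, 144.0]]
[404 218  22  20 354] [ 511.8 -161. ] [36.8 32.9] 88.37337493896484 [[495.0, -179.0], [528.0, -180.0], [529.0, -143.0], [496.0, -142.0]]Traceback (most recent call last):
  File "<stdin>", line 8, in <module>
  File "<stdin>", line 4, in rect
  File "h.py", line 8, in blob
    i=min((k for k in range(1,n) if st[k,4]>40),key=lambda k:np.hypot(*(c[k]-seed)))
ValueError: min() iterable argument is empty
```

```bash
python3 - <<'E'
from h import *
from cell import bot
d=np.load("top1.npz");g=d["pixels"].max(2)
print(g[212,332],g[190,265],g[240,290])
k,st=blob(g>(int(g[212,332])+int(g[190,265]))//2,(332,212));print(st,np.median(ray(d,k,80),0))
s=bot.sense();R=s["orientation"];print(R.T@(np.array([574.5,128.5,215])-s["eef_pos"]))
print(d["range_z"][::60,::60].round())
E
```

```text
149 95 144
[ 222  154  162  106 7139] [593.48156436  37.14547639  80.        ]
[ 576.38639353 -555.13595242    3.55783174]
[[1673. 1672. 1673. 1679. 1684. 1694. 1695. 1698. 1700. 1702. 1715.]
 [ 893.  911.  912.  914.  919.  918.  921.  926.  926.  922.  924.]
 [ 902.  901.  904.  909.  913.  913.  916.  902.  921.  921.  926.]
 [ 896.  901.  899.  902.  830.  828.  828.  832.  915.  920.  923.]
 [ 893.  895.  896.  898.  795.  824.  827.  829.  908.  828.  914.]
 [ 886.  891.  892.  892.  896.  899.  901.  905.  905.  908.  909.]
 [ 882.  883.  886.  889.  892.  894.  896.  898.  904.  903.  905.]]
```

View pics/scene1.png

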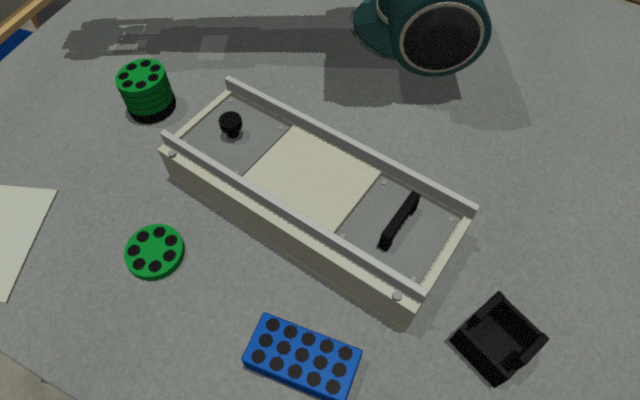

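The scene view shows the bar handle at (400,220), the knob at (231,124) and the deck clear. Everything is well below the tool height, so I can travel straight over.

>>> step_arm([
  [1,44,-42,0,3],
  [1,88,-85,0,6],
  [1,132,-127,0,9],
  [1,176,-170,0,12],
  [1,220,-212,0,15],
  [1,264,-254,0,18],
  [1,308,-297,0,21],
  [1,352,-339,0,24],
  [1,396,-381,0,27],
  [1,440,-424,0,30],
  [1,484,-466,0,33],
  [1,528,-509,0,36.5],
])

```text
time: 1.6
eef_pos: [549.8, 68.4, 218.5]
orientation: [[0.977, -0.212, 0.0], [-0.212, -0.977, -0.0], [0.0, 0.0, -1.0]]
contact_force: [1.1, -0.6, -0.2]
opening: 92.9
grip_force: 0.0
```

>>> step_arm([
  [1,10,-52,0,0],
  [1,10,-67,0,0],
  [1,10,-67,0,0],
  [1,10,-67,0,0],
])

```text
time: 2.1
eef_pos: [573.1, 128.6, 218.7]
orientation: [[0.977, -0.212, 0.0], [-0.212, -0.977, -0.0], [0.0, 0.0, -1.0]]
contact_force: [0.5, -0.0, 0.6]
opening: 93.1
grip_force: 0.0
```

```bash
python3 - <<'E'
from cell import bot, imaging
import cv2,numpy as np
d=imaging.get_image("wrist"); cv2.imwrite("pics/w1.png",d["pixels"][:,:,::-1]); np.savez("w1.npz",**d)
s=bot.sense();R=s["orientation"];print(s["time"],s["eef_pos"],R,s["contact_force"]);print(R.T@(np.array([574.5,128.5,89])-s["eef_pos"]),np.degrees(np.arctan2(R[1,1],R[0,1])))
print(d["xyz"],d["orientation"])
E
```

```text
2.15 [573.14171024 128.44002734 218.85184729] [[ 9.77279992e-01 -2.11952220e-01  2.70675776e-04]
 [-2.11952180e-01 -9.77280024e-01 -1.69641057e-04]
 [ 3.00481828e-04  1.08416490e-04 -9.99999949e-01]] [ 0.21341003 -0.12999458 -0.34326748]
[  1.27569995  -0.36058069 129.85219815] -102.23678198321782
[638.36557728 115.59546851 384.24415975] [[-2.12868326e-01 -9.48658464e-01 -2.33953401e-01]
 [-9.77080802e-01  2.06571297e-01  5.13946160e-02]
 [-4.27880051e-04  2.39531662e-01 -9.70888459e-01]]
```

View pics/w1.png

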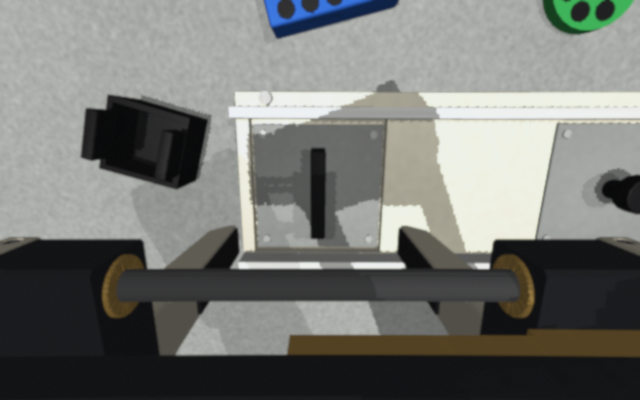

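The wrist view shows the bar upright in the picture, at x≈318 and y 148–238. The rails are horizontal, so the yaw matches, and the near deck edge is at x≈386 with the far edge at about (550,150). I'll measure the bar and deck edges from this view.

```bash
python3 - <<'E'
from h import *
d=np.load("w1.npz")
x=np.array([.9773,-.2120]);y=np.array([.2120,.9773]);o=np.array([573.1,128.5])
def rel(px,h): w=ray(d,px,h)[:,:2]; return np.round(np.c_[(w-o)@x,(w-o)@y],1).tolist()
g=d["pixels"].max(2).astype(int)
k,st=blob(g<32,(318,193));print(st)
r=np.array(rel(k,115));print("bar x",r[:,0].min(),r[:,0].max(),"y",np.percentile(r[:,1],[2,98]))
print("deck +y edge",rel([(386,150),(384,200)],80),"deck -y edge",rel([(556,140),(545,215)],80))
print(g[140,375:395],g[140,540:570])
print("rail inner",rel([(320,118),(600,119)],105))
E
```

```text
[ 312  149   13   89 1069]
bar x -37.2 45.5 y [-4.2  7. ]
deck +y edge [[41.7, -66.7], [-9.8, -67.4]] deck -y edge [[51.0, -232.9], [-26.1, -236.1]]
[106 106 106 105 104 104 103 104 102  97 106 136 162 172 174 175 176 176
 176 177] [241 241 241 241 241 241 241 241 241 240 240 238 225 177 130 130 148 159
 162 162 162 162 162 163 162 162 162 163 164 165]
rail inner [[72.2, -0.6], [70.3, -248.5]]
```

>>> step_arm([
  [1,3,-1.5,40,0],
  [1,3,-1.5,80,0],
  [1,3,-1.5,110,0],
  [1,3,-1.5,122,0],
  [1,3,-1.5,130,0],
  [1,3,-1.5,130,0],
  [0,3,-1.5,130,0],
  [0,3,-1.5,130,0],
  [0,3,-1.5,130,0],
  [0,3,-1.5,130,0],
  [0,3,-1.5,130,0],
  [0,3,-1.5,130,0],
], newtons=35)

```text
time: 3.65
eef_pos: [576.6, 130.6, 88.6]
orientation: [[0.978, -0.211, -0.0], [-0.211, -0.978, -0.0], [-0.0, 0.0, -1.0]]
contact_force: [-0.3, -0.2, -0.5]
opening: 37.8
grip_force: 0.0
```

>>> step_arm([
  [0,0,0,0,0],
  [0,0,0,0,0],
  [0,0,0,0,0],
  [0,0,0,0,0],
  [0,0,0,0,0],
  [0,0,0,0,0],
])

```text
time: 4.4
eef_pos: [576.6, 130.5, 88.6]
orientation: [[0.978, -0.211, -0.0], [-0.211, -0.978, -0.0], [-0.0, 0.0, -1.0]]
contact_force: [-1.0, -2.5, 0.3]
opening: 13.8
grip_force: 35.0
```

Gripped at 13.8 mm, which matches the 14 mm bar. Lifting 22 mm.

>>> step_arm([
  [0,0,0,-4,0],
  [0,0,0,-8,0],
  [0,0,0,-12,0],
  [0,0,0,-16,0],
  [0,0,0,-20,0],
  [0,0,0,-22,0],
  [0,0,0,-22,0],
  [0,0,0,-22,0],
  [0,0,0,-22,0],
])

```text
time: 5.52
eef_pos: [576.5, 130.6, 110.5]
orientation: [[0.978, -0.211, -0.0], [-0.211, -0.978, -0.0], [-0.0, 0.0, -1.0]]
contact_force: [-0.3, 0.3, -4.0]
opening: 13.6
grip_force: 35.0
```

```bash
python3 - <<'E'
from cell import bot, imaging
import cv2,numpy as np
d=imaging.get_image("scene"); cv2.imwrite("pics/s2.png",d["pixels"][:,:,::-1])
s=bot.sense();print(s["eef_pos"],s["contact_force"],s["moment"],s["opening"],s["grip_force"])
E
```

```text
[576.58498848 130.55470311 110.54121939] [ 0.44130824 -0.49236253 -4.16062561] [ 0.01415769 -0.00025601 -0.00563863] 13.52924967103613 34.99827325344086
```

View pics/s2.png

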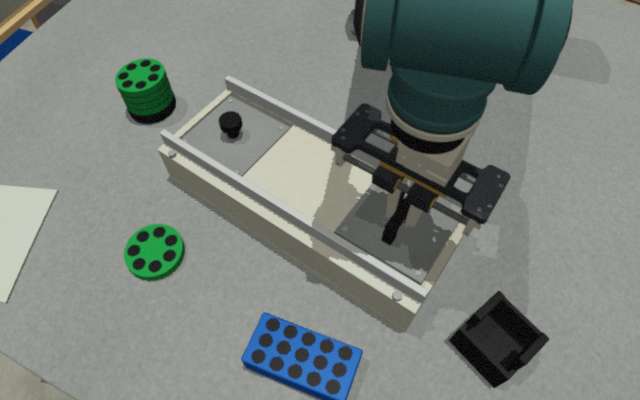

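The scene view shows the hatch lifted level at about (400,240), with the gripper at (410,190) and the knob hatch untouched. Sliding 151 mm along the rails.

>>> step_arm([
  [0,0,8,0,0],
  [0,0,22,0,0],
  [0,-1,40,0,0],
  [0,-1,58,0,0],
  [0,-1,76,0,0],
  [0,-2,94,0,0],
  [0,-2,112,0,0],
  [0,-2,130,0,0],
  [0,-2,144,0,0],
  [0,-2,151,0,0],
  [0,-2,151,0,0],
  [0,-2,151,0,0],
])

```text
time: 7.08
eef_pos: [543.0, -16.3, 110.6]
orientation: [[0.978, -0.21, 0.0], [-0.21, -0.978, 0.0], [0.0, -0.0, -1.0]]
contact_force: [0.4, -0.1, -3.2]
opening: 13.7
grip_force: 35.0
```

```bash
python3 - <<'E'
from cell import bot, imaging
import cv2,numpy as np
d=imaging.get_image("wrist"); cv2.imwrite("pics/w3.png",d["pixels"][:,:,::-1]);np.savez("w3.npz",**d)
s=bot.sense();print(s["eef_pos"],s["contact_force"],s["moment"],s["opening"])
E
```

```text
[542.95113811 -16.21970371 110.64815719] [ 0.63294763 -0.36328983 -4.54686488] [ 0.07096337  0.05002701 -0.00256374] 13.449510631221175
```

View pics/w3.png

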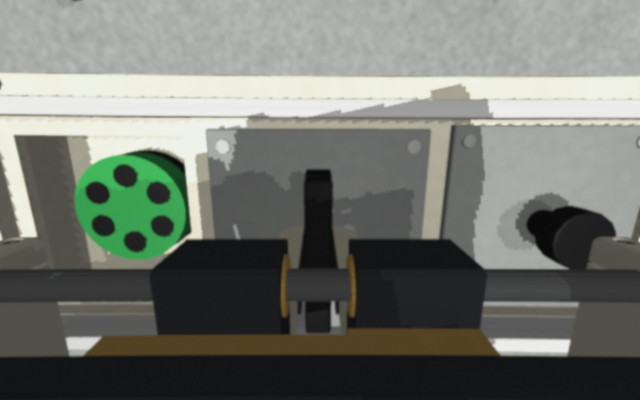

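The wrist view shows the plate (x 207–430) with nearly equal deck strips either side (about 23 and 20 px), so it is centred, and an open well on the left. Lowering 10 mm onto the deck and releasing.

>>> step_arm([
  [0,0,0,3,0],
  [0,0,0,6,0],
  [0,0,0,8,0],
  [0,0,0,9,0],
  [0,0,0,10,0],
  [0,0,0,10,0],
  [0.3,0,0,10,0],
  [0.4,0,0,10,0],
  [0.5,0,0,10,0],
  [0.5,0,0,10,0],
  [0.5,0,0,10,0],
  [0.5,0,0,10,0],
])

```text
time: 8.62
eef_pos: [542.9, -16.6, 100.7]
orientation: [[0.978, -0.211, 0.0], [-0.211, -0.978, -0.0], [0.0, 0.0, -1.0]]
contact_force: [0.3, -0.3, -0.3]
opening: 46.2
grip_force: 0.0
```

>>> step_arm([
  [0.5,0,0,-4,0],
  [0.5,0,0,-15,0],
  [0.5,0,0,-40,0],
  [0.5,0,0,-80,0],
  [0.5,0,0,-120,0],
  [0.5,-60,0,-150,0],
  [0.5,-120,0,-180,0],
  [0.5,-120,0,-180,0],
  [0.5,-120,0,-180,0],
])

```text
time: 9.75
eef_pos: [425.7, 8.7, 281.4]
orientation: [[0.978, -0.21, 0.002], [-0.21, -0.978, -0.0], [0.002, -0.0, -1.0]]
contact_force: [0.4, 0.2, 0.2]
opening: 46.6
grip_force: 0.0
```

```bash
python3 - <<'E'
from cell import bot, imaging
import cv2,numpy as np
d=imaging.get_image("scene"); cv2.imwrite("pics/s4.png",d["pixels"][:,:,::-1])
s=bot.sense();print(s["time"],s["eef_pos"],s["contact_force"],s["opening"],s["grip_force"])
E
```

```text
9.8 [425.97808108   8.57295849 280.43819807] [ 0.17668047 -0.10599221 -0.38879197] 46.06918945227894 0.0
```

View pics/s4.png

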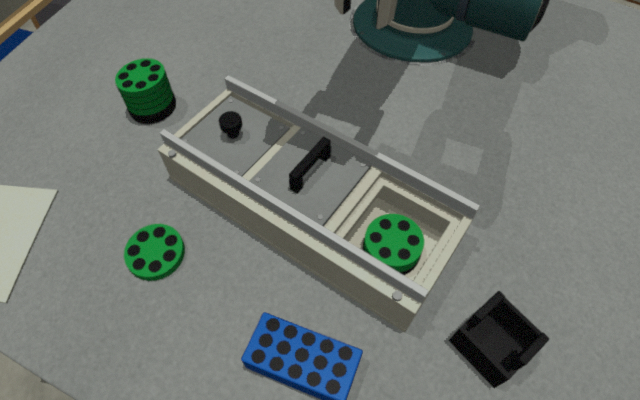

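The scene view shows the hatch flat and centred on the deck at about (310,170), the knob hatch still shut at (231,124), and the arm clear.

```bash
python3 -c "
from cell import workorder
print(workorder.finish_job())"
```

```text
the job is handed in; nothing more can be done
None
```

I lifted the bar-handled hatch, slid it along the rails and left it flat and centred on the middle deck, with the knob hatch still shut; the job was handed in at about 9.8 s, and no verdict was returned.

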